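Swap the bobbin trays: blue home, red drawn out by its lip

ROBOT

A 7-joint arm with a two-finger parallel gripper is mounted at the origin on the work surface; the furniture and walls round the work are solid. World frame = base frame: x ahead of the robot, y to its left, z up, the work surface at z = 0. Lengths are in mm, angles in rad, forces in N, time in s.
With the tool pointing down it reaches from about 425 to 925 mm from the base axis. Payload 6.8 kg.
Tool frame: the origin (TCP) lies at the very end of the fingers, on their centre line; the grasp point (between the pads) lies 19 mm behind it (robot.hold_point_z is the distance from the TCP to the grasp point, in mm); z points along the fingers, x is the direction in which the jaws open and shut, and the axes are right-handed (so a half turn about z gives the same grasp; the last joint's range is limited). The gripper opens to 88 mm and grips with 3 to 60 N. Pads are 20 mm wide; open, the fingers measure 115 mm over their backs; the gripper's body (75 mm by 178 mm) begins 61 mm behind the grasp point.
Start: joints at [-1.21, 0.477, 0.022, 1.555, -0.011, 1.109, -0.083], TCP at [304.975, 602.195, 194.364] pointing down, gripper open.
Joint ranges: [-2.96, 2.96], [-0.34, 2.1], [-1.41, 1.46], [0.24, 2.44], [-1.37, 4.51], [0.17, 1.92], [-2.96, 2.96]. Speed limits (rad/s): [2.39, 2.39, 3.14, 3.14, 3.14, 3.14, 3.14].

INTERFACE

Orientations are given as a unit quaternion [x, y, z, w].
In Python, from rig import read_state, cams, workorder, robot gives the robot as it stands. The module is installed in compiled form; this text tells all that it offers.
- The arm moves only by the tool servo_tool, never from a script. Its arguments are lists of equal length, an entry for each row: "translation": the shift along the tool's x, y, z in m, a list of three; "twist": the turn, a rotation vector about the tool's x, y, z in rad, a list of three. A call has 1 to 5 rows; each row shifts and turns the commanded pose from where the row before left it, along the tool's axes as they then stand; what a row does not reach is not made up. A row lasts 1/10 s, in which the tool goes at most 50 mm and 8.59 degrees, less where a joint would pass 70% of its speed; a pose out of reach is approached as far as the arm can. A call is refused whole if a number of a shift passes 0.05 or a number of a turn 0.15, either way. A call with a gripper value outside its range is refused whole. "gripper" is the closure, from 0 (fully open) to 1 (shut), set as the call begins (left out, the last holds). The fingers move at their own pace and stop on an object; "squeeze" is the grip in N (left out, the last holds). Time passes only in rows, so rows that do not move let the fingers close. It gives the time, the measured TCP pose, the force and the opening at its end, in the units of the state.
- read_state(): the state, without advancing time (a new reading comes with each control period).
- cams.read_camera(name): name is "scene" or "top"; returns (picture, depth): 420x560x3 uint8, red, green, blue; 420x560 float32, mm along the optical axis (not along the pixel's ray), 0 where there is no reading.
- cams.camera_model(name): a dict with "mtx" (3x3 intrinsics, pixels), "world_from_camera" (4x4, takes a point from camera to world coordinates). Camera axes: x right, y down, z forward; pixel columns grow to the right and rows downward; lengths in mm; the calibration is good to about 2 mm. A picture is of the moment at which its call begins. camera_model takes no time and is no camera call.
- workorder.job_done(): hands the job in, once; it reports no verdict.
The state is a dict: "time": time; "q": joint angles; "dq": joint speeds; "joint_efforts": joint torques, N m; "ee_pos": TCP position; "eef_rot": TCP orientation; "force": force on the tool from outside, world axes, zero at the start; "torque": the same for the moment, N m; "grip_width": opening from 0.0 (shut) to 1.0 (fully open).
Only numpy, scipy, OpenCV 4.12 (cv2) and the standard library are available. Lean on these libraries where they do the work, as an engineer would, in place of code of your own. Each camera call takes 0.05 s, during which the arm holds its last target.

TASK

The blue-fronted bobbin tray was left out; push it fully home with your fingertips first, then hook a fingertip behind the lip of the red-fronted tray and draw it out along its rail all the way to its stop, so that the thread in it can be reached. Never have both trays out at once. Only push and hook: do not pinch or lift anything, keep your fingers off the white spool standing in the red tray, and leave the other things where they are.

Things in the scene. Friction and masses are not known exactly. Their poses are not given: they have to be found in the camera images.
- red_unit: Grey open-topped slide unit of the red-fronted tray, 220 x 124 x 40 mm, fixed. Origin at the centre of its underside, 10 mm above the bench; the tray comes out along its -x axis. It stands on a plywood board side by side with the blue one, 150 mm apart between centres; which is left and which is right varies, and so does the board's place and turn.
- blue_unit: The same unit for the blue-fronted tray.
- red_tray (a joint): How far the red tray is drawn out along its rail, in m: 0 = fully home in its unit, 0.09 = out against its stop (towards the robot). It stays where it is left; sliding it takes about 2 N.
- red_lip_top (a point): Middle of the top edge of the inner face of the red tray's lip, the face to hook behind; 68 mm above the bench, moves with the tray. x axis: along the rail INTO the unit, away from the robot (the tray comes out along -x); y along the lip; z up. Behind it (+x) is an empty finger well 71 mm long, 92 mm wide, floor 46 mm below this point.
- red_lip: The red upright wall (lip) of the red-fronted, otherwise white tray, 5 mm thick, 110 mm wide, in front of the finger well, whose side and rear walls are 22 mm lower. Its origin is the unit's origin when the tray is home and moves with the tray.
- red_front: The red front plate, 4 mm thick, 116 x 50 mm, with a small blank card holder, fastened to the outside of the lip; its outer face lies 9 mm in front (-x) of the lip's inner face. Its origin is the unit's origin when the tray is home and moves with the tray.
- blue_tray (a joint): How far the blue tray is drawn out along its rail, in m: 0 = fully home in its unit, 0.09 = out against its stop (towards the robot). It stays where it is left; sliding it takes about 2 N.
- blue_lip_top (a point): Middle of the top edge of the inner face of the blue tray's lip, the face to hook behind; 68 mm above the bench, moves with the tray. x axis: along the rail INTO the unit, away from the robot (the tray comes out along -x); y along the lip; z up. Behind it (+x) is an empty finger well 71 mm long, 92 mm wide, floor 46 mm below this point.
- blue_lip: The blue upright wall (lip) of the blue-fronted, otherwise white tray, 5 mm thick, 110 mm wide, in front of the finger well, whose side and rear walls are 22 mm lower. Its origin is the unit's origin when the tray is home and moves with the tray.
- blue_front: The blue front plate, 4 mm thick, 116 x 50 mm, with a small blank card holder, fastened to the outside of the lip; its outer face lies 9 mm in front (-x) of the lip's inner face. Its origin is the unit's origin when the tray is home and moves with the tray.
- spool_center (a point): Centre (half-way up) of the white cotton thread spool, 54 mm diameter, 62 mm tall, that stands loose and upright in the compartment behind the red tray's finger well (it rides along with the tray). Its top is 84 mm above the bench.
- linen_roll: Roll of beige tape, 66 x 64 x 19 mm, lying loose on the bench at the left; origin under its centre.
- thimble: Steel thimble, 18 mm diameter, 23 mm tall, loose on the board in the 26 mm gap between the two units; origin under its centre.
- beeswax: Yellow-brown puck of beeswax, 38 mm diameter, 12 mm tall, loose on the bench at the left; origin under its centre.
- mug: Blue mug without handle, 84 mm diameter, 83 mm tall, loose on the bench at the right; origin under its centre.
- spool: The same white spool; origin under its centre.
Mind the look-alikes: they are no part of the job. What is shaped like the spool but brown or yellow is not meant.

How it is judged (in metres and radians):
On the way, in this order (a step that is already met when the one before it is completed fails the run):
1. the blue tray is pushed fully home (within 5 mm) (value of joint blue_tray below 0.005 m), for 0.2 s.
2. a fingertip bears on the red lip while the red tray is coming out (beyond 20 mm), the blue tray home (value of joint blue_tray below 0.005 m and contact force between the fingers and red_lip above 0.3 N and value of joint red_tray above 0.02 m).
3. the red tray is drawn out to its stop (within 7 mm) with the blue tray still home (value of joint blue_tray below 0.005 m and value of joint red_tray above 0.083 m), for 0.2 s.
At the end, for the whole second after the job is handed in: The red tray is out to within 7 mm of its 90 mm stop and at rest, the blue tray is within 5 mm of fully home, the white spool stands upright in its compartment, and the linen roll, thimble, beeswax and mug are within 15 mm of where they stood (all of step 3 and velocity of joint red_tray between -0.01 and 0.01 m/s and angle between spool_center's own z axis and vertical below 0.15 rad and height (world z) of spool_center between 0.045 and 0.06 m and distance of each of linen_roll, thimble, beeswax, mug from where it was at the start of the episode below 0.015 m); the robot touches nothing.
It fails at once if a tray's lip is pinched (fingers press on its inside and on its front plate at once) ((contact force between the fingers and red_lip above 1 N and contact force between the fingers and red_front above 1 N) or (contact force between the fingers and blue_lip above 1 N and contact force between the fingers and blue_front above 1 N)).
It fails at once if both trays are out at the same time (red more than 25 mm while blue is more than 15 mm out) (value of joint red_tray above 0.025 m and value of joint blue_tray above 0.015 m).
It fails at once if the white spool is lifted more than 15 mm or tipped (height (world z) of spool_center above 0.068 m or angle between spool_center's own z axis and vertical above 0.3 rad).
It fails at once if a bystander (linen roll, thimble, beeswax, mug) is moved more than 15 mm (distance of any of linen_roll, thimble, beeswax, mug from where it was at the start of the episode above 0.015 m).
It fails at once if the fingers press on the white spool with more than 2 N (contact force between the fingers and spool above 2 N).
It also fails if it takes over 42 s, if anything falls off the work surface, if the arm or the gripper's body presses on something with over 40 N, if the wrist force passes 120 N, or if a joint passes its speed limit or range.

## Working session

There is one attempt and no reset: what is moved stays moved. The work goes in short steps, Python scripts to look and compute and a tool call to move; the robot and the scene stay as the last step left them, time stands still between calls to the robot, and variables do not carry over. Pictures are saved under pics/ and viewed, and the job is handed in when it is done.

Besides the shell and the picture viewer there is one more tool, called after "Request:" by a JSON object that holds its "api" and its "payload". servo_tool: Moves the arm, as the interface text tells. Its arguments: {"type":"object","properties":{"translation":{"type":"array","items":{"type":"array","items":{"type":"number"}}},"twist":{"type":"array","items":{"type":"array","items":{"type":"number"}}},"gripper":{"type":"number"},"squeeze":{"type":"number"}},"required":["translation","twist"]}

```bash
mkdir -p pics
python3 - <<'E'
from rig import read_state, cams, workorder, robot
import cv2,numpy as np
s=read_state();print(s)
for n in("scene","top"):
    p,d=cams.read_camera(n);m=cams.camera_model(n)
    print(n,m["mtx"],np.round(m["world_from_camera"],3).tolist())
    cv2.imwrite(f"pics/{n}0.png",p[:,:,::-1]);np.savez(f"{n}0.npz",p=p,d=d,K=m["mtx"],T=m["world_from_camera"])
E
```

```text
{'time': 0.0, 'q': array([-1.21012147,  0.47777513,  0.02234058,  1.5564531 , -0.01151386,
        1.10930035, -0.08308237]), 'dq': array([ 8.04865428e-04,  1.73945593e-05, -1.80034498e-03,  1.08980006e-04,
        1.40920994e-04,  5.81791121e-04,  6.51815750e-04]), 'joint_efforts': array([-2.20258285e-04, -5.82844698e+01,  1.53428346e+00, -2.72610158e+01,
       -5.43848437e-02,  1.71172572e-02,  1.50235560e-04]), 'ee_pos': array([304.67698092, 601.5871226 , 193.39784116]), 'eef_rot': array([ 8.51986990e-01,  5.23562175e-01, -7.36545380e-04,  5.24045822e-04]), 'force': array([0.93220477, 0.48058852, 0.06855441]), 'torque': array([ 0.08439511, -0.02263071, -0.03644332]), 'grip_width': 0.9960437537078309}
scene [[485.08413217   0.         274.42044403]
 [  0.         485.08413217 215.55087443]
 [  0.           0.           1.        ]] [[0.72, -0.406, 0.563, -171.303], [-0.694, -0.427, 0.58, -795.761], [0.005, -0.808, -0.589, 855.058], [0.0, 0.0, 0.0, 1.0]]
top [[388.34303355   0.         283.88464518]
 [  0.         388.34303355 212.13434138]
 [  0.           0.           1.        ]] [[-0.02, -0.992, 0.121, 454.641], [-1.0, 0.022, 0.012, -28.661], [-0.015, -0.121, -0.993, 1150.236], [0.0, 0.0, 0.0, 1.0]]
```

View pics/scene0.png

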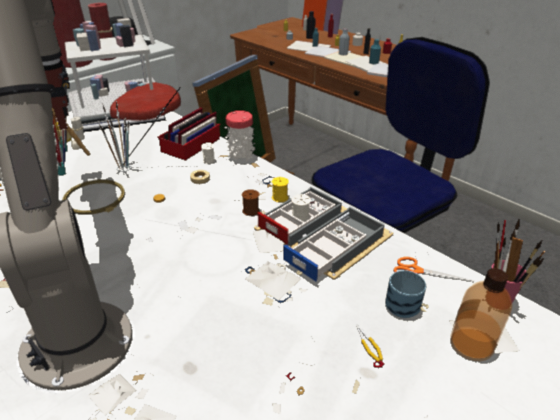

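View pics/top0.png

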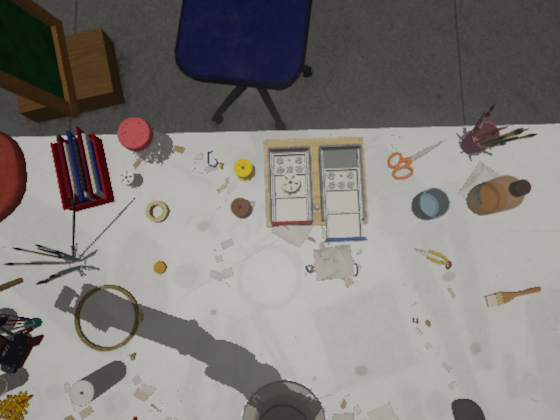

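Run:
```python
import cv2,numpy as np
a=cv2.imread("pics/top0.png")[130:260,220:400];cv2.imwrite("pics/topc.png",cv2.resize(a,None,fx=4.4,fy=4.4,interpolation=cv2.INTER_CUBIC))
a=cv2.imread("pics/scene0.png")[160:300,220:400];cv2.imwrite("pics/scenec.png",cv2.resize(a,None,fx=4.2,fy=4.2,interpolation=cv2.INTER_CUBIC))
```

```text
(no output)
```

View pics/topc.png

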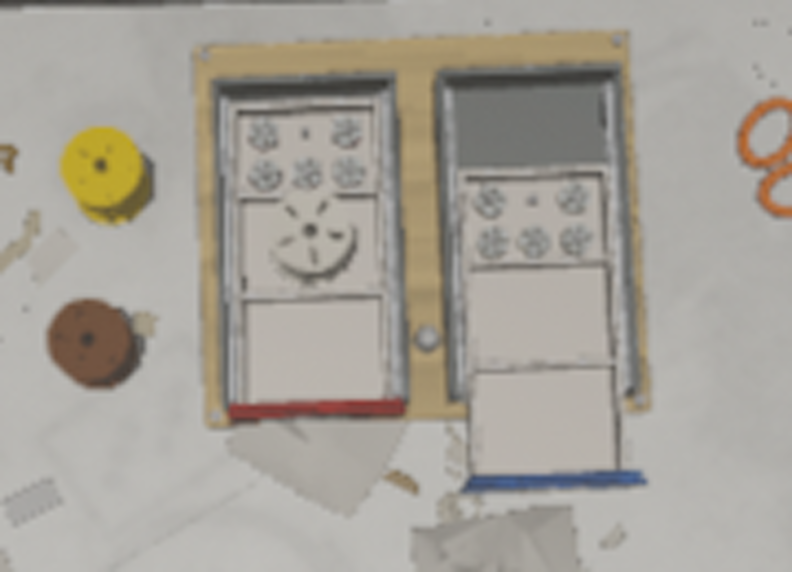

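View pics/scenec.png

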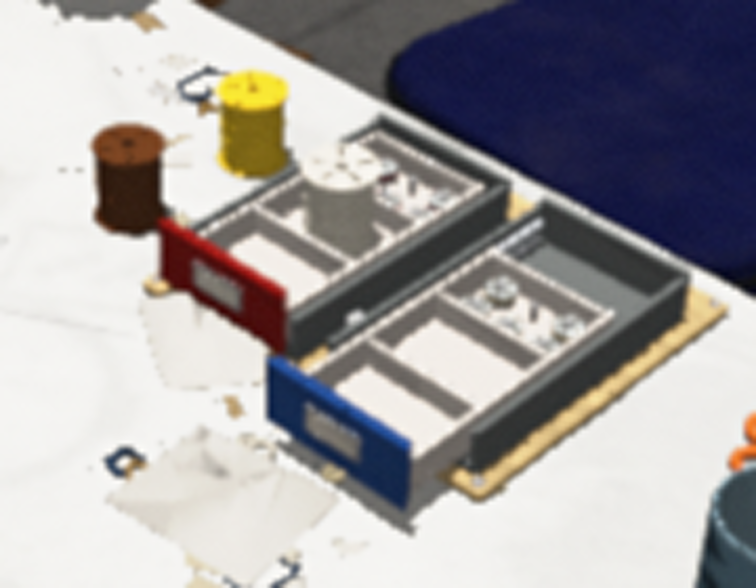

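The red unit is on the left (lip at top px ~(292,223)) and the blue tray is out on the right (lip at ~(345,239)). The white spool is at top (290,183), the look-alikes are brown (241,208) and yellow (244,169), and the thimble is at (317,207). Next I measure the fronts in both views.

```bash
cat > h.py <<'E'
import numpy as np,cv2
def cloud(p,d,K,T):
    v,u=np.mgrid[:d.shape[0],:d.shape[1]]
    c=np.stack([(u-K[0,2])/K[0,0]*d,(v-K[1,2])/K[1,1]*d,d,np.ones_like(d)],-1)
    return (c@T.T)[...,:3]
def masks(p,W):
    h=cv2.cvtColor(p,cv2.COLOR_RGB2HSV);H,S,V=[h[...,i].astype(int) for i in range(3)]
    roi=(W[...,0]>380)&(W[...,0]<760)&(abs(W[...,1]+80)<200)&(W[...,2]>5)&(W[...,2]<110)
    return {"red":roi&((H<6)|(H>174))&(S>140),"blue":roi&(H>105)&(H<125)&(S>140)}
E
python3 - <<'E'
from h import *
for n in("scene","top"):
    f=np.load(n+"0.npz");W=cloud(f['p'],f['d'],f['K'],f['T'])
    for c,m in masks(f['p'],W).items():
        P=W[m];vs,us=np.nonzero(m)
        print(n,c,len(P),"px",us.min(),us.max(),vs.min(),vs.max(),"z pct",np.percentile(P[:,2],[1,50,99]).round(1))
        # fit x=a+b*y
        t=P[P[:,2]>(20 if n=='scene' else 60)]
        A=np.c_[np.ones(len(t)),t[:,1]];
        for _ in range(3):
            s=np.linalg.lstsq(A,t[:,0],rcond=None)[0];r=t[:,0]-A@s;k=abs(r)<2.5*r.std()+.5;t=t[k];A=A[k]
        y=np.percentile(t[:,1],[0.5,99.5]);print("  y",y.round(1),"x at ends",(s[0]+s[1]*y).round(1),"angle",np.arctan(s[1]).round(4),"xpct",np.percentile(t[:,0],[2,98]).round(1), "std",r.std().round(2))
    # rims height 50, white spool top, board
f=np.load("top0.npz");W=cloud(f['p'],f['d'],f['K'],f['T'])
for nm,(u,v) in dict(spool=(291,183),thimble=(317,207),linen=(160,211),wax=(160,267),mug=(430,205),wellR=(292,210),wellB=(344,227),board=(316,190),brown=(241,208),yellow=(244,169)).items(): print(nm,W[v,u].round(1))
for z,lo,hi in(("rim",42,58),("spooltop",80,90)):
    m=(W[...,2]>lo)&(W[...,2]<hi)&(W[...,0]>480)&(W[...,0]<760)&(W[...,1]<30)&(W[...,1]>-250)
    P=W[m];print(z,len(P),P.min(0).round(),P.max(0).round(),P.mean(0).round(1))
E
```

```text
scene red 331 px 257 287 212 243 z pct [23.5 55.  72. ]
  y [-92.9  20.3] x at ends [558.6 557. ] angle -0.014 xpct [554.6 561.2] std 1.61
scene blue 395 px 284 316 245 279 z pct [23.5 54.  71.1]
  y [-242.4 -132.6] x at ends [509.  507.5] angle -0.0132 xpct [505.1 512. ] std 1.57
top red 13 px 273 307 221 222 z pct [64.8 66.7 69.6]
  y [-79.1  12.6] x at ends [560.2 558.7] angle -0.0156 xpct [558.5 561.3] std 1.05Traceback (most recent call last):
  File "<stdin>", line 6, in <module>
    return umr_minimum(a, axis, None, out, keepdims, initial, where)
ValueError: zero-size array to reduction operation minimum which has no identity
```

Run:
```python
from h import *
f=np.load("top0.npz");W=cloud(f['p'],f['d'],f['K'],f['T'])
for nm,(u,v) in dict(spool=(291,183),thimble=(317,207),linen=(160,211),wax=(160,267),mug=(430,205),wellR=(292,210),wellB=(344,227),board=(316,190),brown=(241,208),yellow=(244,169),bluelip=(345,239),redlip=(292,223)).items(): print(nm,W[v,u].round(1),f['p'][v,u])
h=cv2.cvtColor(f['p'],cv2.COLOR_RGB2HSV)
print(h[236:243,340])
# ray intersect
def pt(u,v,z,K=f['K'],T=f['T']):
    r=T[:3,:3]@np.array([(u-K[0,2])/K[0,0],(v-K[1,2])/K[1,1],1]);o=T[:3,3];return o+r*(z-o[2])/r[2]
g=lambda x,y:(220+x/4.4-.4,130+y/4.4-.4)
for nm,(x,y,z) in dict(boardTL=(195,50,10),boardTR=(628,32,10),boardBR=(650,408,10),boardBL=(207,427,10),redL=(229,405,68),redR=(405,400,68),blueL=(466,480,68),blueR=(643,472,68),rTL=(215,80,50),rTR=(395,73,50),rBR=(405,402,50),rBL=(228,404,50),bTL=(437,72,50),bTR=(620,66,50),bBL=(450,400,50),bBR=(636,393,50)).items(): print(nm,pt(*g(x,y),z).round(1))
m=(W[...,2]>78)&(W[...,2]<92)&(W[...,0]>580)&(W[...,0]<720)&(W[...,1]<20)&(W[...,1]>-100)
print(m.sum(),W[m].mean(0))
fs=np.load("scene0.npz");Ws=cloud(fs['p'],fs['d'],fs['K'],fs['T'])
for c,m in masks(fs['p'],Ws).items():
    P=Ws[m];P=P[(P[:,2]>62)];print(c,len(P),P.mean(0).round(1),P.min(0).round(1),P.max(0).round(1))
```

```text
spool [671.3 -37.2  60.7] [137 133 125]
thimble [ 604.  -111.1   35.1] [164 163 161]
linen [606.8 356.3   2.1] [182 181 177]
wax [440.8 349.4  13.7] [158 123  48]
mug [ 606.8 -448.4    2.9] [117 132 138]
wellR [598.4 -38.6  23.2] [186 180 173]
wellB [ 545.4 -188.7   21.2] [184 179 172]
board [ 658.8 -111.7    7.9] [167 149 112]
brown [602.  105.6  64.3] [108  82  65]
yellow [715.4  96.7  60.1] [181 158  46]
bluelip [ 508.4 -184.    64.8] [ 72  87 119]
redlip [555.9 -37.4  69. ] [125  66  61]
[[ 14  15 185]
 [150   5 161]
 [110 105 126]
 [110 108 127]
 [110  86 131]
 [ 90   2 134]
 [ 20   9 174]]
boardTL [812.7  41.4  10. ]
boardTR [ 818.  -256.2   10. ]
boardBR [ 558.6 -259.2   10. ]
boardBL [552.3  37.1  10. ]
redL [561.1  19.5  68. ]
redR [561.8 -92.5  68. ]
blueL [ 510.2 -129.5   68. ]
blueR [ 512.9 -241.2   68. ]
rTL [779.3  26.   50. ]
rTR [781.1 -93.3  50. ]
rBR [562.3 -93.5  50. ]
rBL [563.5  20.9  50. ]
bTL [ 781.1 -121.    50. ]
bTR [ 782.2 -241.9   50. ]
bBL [ 563.  -122.6   50. ]
bBR [ 564.9 -242.6   50. ]
274 [669.07076128 -33.53576764  83.24663819]
red 114 [558.5 -35.   67.7] [552.9 -93.   62.3] [565.5  22.6  74.7]
blue 143 [ 509.1 -186.8   67. ] [ 504.6 -241.5   62. ] [ 515.5 -130.8   72.8]
```

Run:
```python
from h import *
f=np.load("top0.npz");fs=np.load("scene0.npz");P=np.r_[cloud(f['p'],f['d'],f['K'],f['T'])[f['d']>0],cloud(fs['p'],fs['d'],fs['K'],fs['T'])[fs['d']>0]]
print("rows x 200..800 step50; cols y 700..-400 step 50; max z")
for x in range(200,800,50):
    print(x,[int(max([0,*P[(abs(P[:,0]-x)<25)&(abs(P[:,1]-y)<25)][:,2]])) for y in range(700,-401,-50)])
from rig import read_state
```

```text
rows x 200..800 step50; cols y 700..-400 step 50; max z
200 [6, 6, 6, 15, 189, 190, 7, 6, 6, 6, 6, 6, 6, 5, 6, 6, 6, 5, 6, 6, 6, 6, 6]
250 [162, 6, 319, 553, 578, 600, 15, 7, 7, 6, 6, 6, 5, 5, 5, 6, 6, 5, 6, 6, 5, 6, 8]
300 [133, 244, 530, 568, 585, 590, 16, 6, 7, 5, 10, 6, 5, 5, 5, 5, 8, 6, 6, 5, 5, 7, 7]
350 [145, 349, 555, 568, 5, 15, 13, 6, 7, 5, 6, 6, 6, 7, 7, 6, 5, 6, 7, 5, 5, 6, 5]
400 [6, 5, 183, 210, 14, 13, 7, 13, 5, 7, 10, 8, 5, 6, 6, 6, 20, 29, 26, 8, 6, 6, 5]
450 [7, 219, 114, 208, 6, 6, 7, 17, 6, 6, 9, 7, 7, 6, 6, 6, 26, 30, 27, 8, 6, 5, 10]
500 [7, 221, 168, 184, 7, 7, 9, 6, 6, 6, 7, 10, 7, 6, 17, 19, 21, 72, 71, 72, 5, 8, 9]
550 [6, 6, 7, 167, 203, 7, 5, 22, 5, 6, 6, 5, 6, 45, 74, 72, 72, 50, 29, 50, 6, 6, 87]
600 [106, 6, 81, 66, 263, 277, 24, 24, 6, 5, 5, 67, 67, 48, 51, 28, 51, 50, 47, 52, 6, 6, 86]
650 [122, 69, 117, 119, 119, 285, 20, 24, 7, 7, 8, 66, 66, 49, 88, 89, 53, 51, 48, 51, 6, 5, 86]
700 [124, 69, 120, 121, 105, 66, 65, 7, 6, 6, 11, 64, 67, 64, 87, 88, 51, 51, 49, 50, 7, 14, 14]
750 [120, 69, 120, 119, 94, 59, 165, 165, 7, 8, 9, 64, 69, 50, 53, 56, 52, 49, 21, 50, 6, 15, 14]
```

Request:
{"api": "servo_tool", "payload": {"translation": [[-0.03,0.0165,0],[-0.03,0.0165,0],[-0.03,0.0165,0],[-0.03,0.0165,0],[-0.03,0.0165,0]], "twist": [[0,0,0],[0,0,0],[0,0,0],[0,0,0],[0,0,0]], "gripper": 1, "squeeze": 20}}

```text
time: 0.6
ee_pos: [310.6, 429.4, 194.0]
eef_rot: [0.852, 0.524, -0.0, 0.0]
force: [0.3, 1.1, 1.3]
grip_width: 0.586
```

Request:
{"api": "servo_tool", "payload": {"translation": [[0,0,0],[0,0,0],[0,0,0],[0,0,0],[0,0,0]], "twist": [[0,0,-0.12],[0,0,-0.12],[0,0,-0.12],[0,0,-0.124],[0,0,0]]}}

```text
time: 1.1
ee_pos: [310.7, 430.8, 194.1]
eef_rot: [0.701, 0.713, -0.0, 0.0]
force: [-1.2, -0.4, -0.7]
grip_width: 0.127
```

Request:
{"api": "servo_tool", "payload": {"translation": [[-0.04,0.031,0],[-0.04,0.031,0],[-0.04,0.031,0],[-0.04,0.031,0],[-0.04,0.031,0]], "twist": [[0,0,0],[0,0,0],[0,0,0],[0,0,0],[0,0,0]]}}

```text
time: 1.6
ee_pos: [467.8, 234.1, 194.4]
eef_rot: [0.703, 0.711, 0.0, -0.0]
force: [0.9, 0.3, 0.4]
grip_width: 0.004
```

Request:
{"api": "servo_tool", "payload": {"translation": [[-0.045,0,0],[-0.045,0,0],[-0.045,0,0],[-0.045,0,0],[-0.04,0,0]], "twist": [[0,0,0],[0,0,0],[0,0,0],[0,0,0],[0,0,0]]}}

```text
time: 2.1
ee_pos: [469.8, 13.6, 194.4]
eef_rot: [0.703, 0.711, 0.0, -0.0]
force: [0.7, 1.3, -0.1]
grip_width: 0.0
```

Request:
{"api": "servo_tool", "payload": {"translation": [[-0.05,0,0],[-0.05,0,0],[-0.05,0,0],[-0.05,0,0],[0,0,0]], "twist": [[0,0,0],[0,0,0],[0,0,0],[0,0,0],[0,0,0]]}}

```text
time: 2.6
ee_pos: [472.0, -191.5, 194.7]
eef_rot: [0.707, 0.708, -0.001, 0.001]
force: [-0.7, 0.3, 0.2]
grip_width: 0.007
```

Request:
{"api": "servo_tool", "payload": {"translation": [[0.005,-0.002,0.035],[0,0,0.035],[0,0,0.035],[0,0,0.03],[0,0,0.012]], "twist": [[0,0,0],[0,0,0],[0,0,0],[0,0,0],[0,0,0]]}}

```text
time: 3.1
ee_pos: [469.4, -177.8, 44.8]
eef_rot: [0.702, 0.712, -0.001, -0.002]
force: [0.1, -0.1, -0.2]
grip_width: 0.006
```

Run:
```python
from rig import *
import cv2
p,d=cams.read_camera("scene");a=p[120:320,200:420,::-1]
cv2.imwrite("pics/s1.png",cv2.resize(a,None,fx=3.5,fy=3,interpolation=2));s=read_state();print(s['ee_pos'],s['eef_rot'],s['force'],s['q'])
```

```text
[ 469.25118688 -177.83642463   44.44968262] [ 0.70215531  0.71201919 -0.00139511 -0.00215589] [-0.36196552  0.98129336 -0.85667189] [-0.04543168  0.42502624  0.34904405  2.10473123 -0.23359204  0.65313148
  2.04696363]
```

View pics/s1.png

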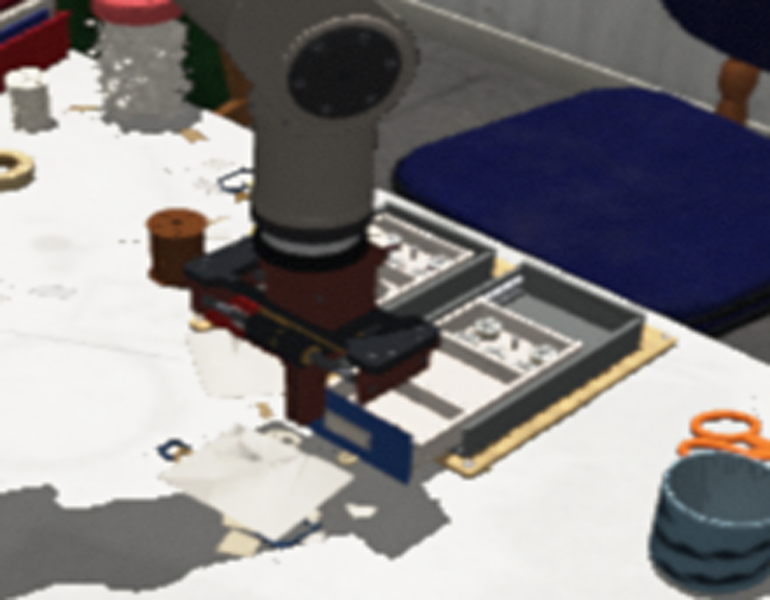

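Run:
```python
from rig import *
from h import *
m=cams.camera_model("scene");K=m['mtx'];Ti=np.linalg.inv(m['world_from_camera'])
for P in [(469,-178,45),(469,-178,64),(469,-178,125),(469,-134,45),(469,-222,45),(469,-89,125),(469,-267,125)]:
    c=Ti@np.r_[P,1];u=K@(c[:3]/c[2]);print(P,u[:2].round(),((u[0]-200)*3.5).round(),((u[1]-120)*3).round())
p,d=cams.read_camera("top");cv2.imwrite("pics/t1.png",cv2.resize(p[120:300,220:400,::-1],None,fx=3.3,fy=3.3,interpolation=2))
p,d=cams.read_camera("scene");W=cloud(p,d,K,m['world_from_camera']);
for x,y in((303,400),(300,380),(385,380),(375,390),(340,370)): print(x,y,W[round(120+y/3),round(200+x/3.5)].round())
```

```text
(469, -178, 45) [286. 269.] 300.0 446.0
(469, -178, 64) [286. 263.] 300.0 429.0
(469, -178, 125) [286. 244.] 302.0 371.0
(469, -134, 45) [273. 260.] 257.0 420.0
(469, -222, 45) [299. 278.] 345.0 473.0
(469, -89, 125) [261. 227.] 213.0 321.0
(469, -267, 125) [314. 262.] 400.0 425.0
303 400 [ 461. -188.  106.]
300 380 [ 462. -184.  122.]
385 380 [ 460. -259.  168.]
375 390 [ 452. -258.  164.]
340 370 [ 446. -233.  172.]
```

View pics/t1.png

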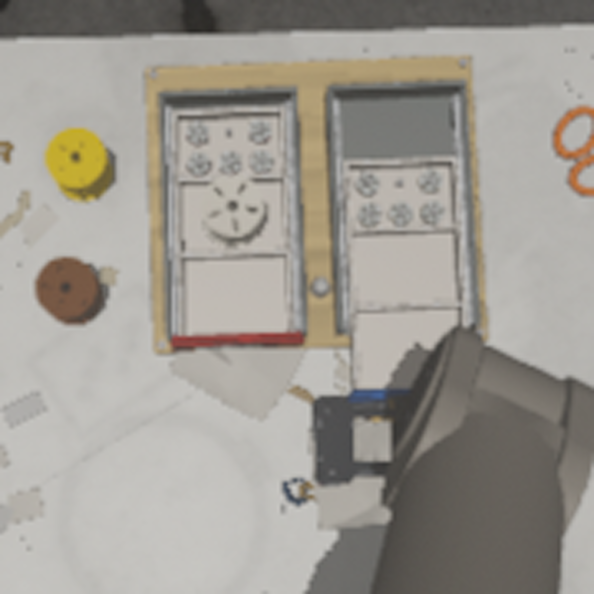

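Run:
```python
from rig import *
from h import *
p,d=cams.read_camera("scene");m=cams.camera_model("scene");W=cloud(p,d,m['mtx'],m['world_from_camera'])
cv2.imwrite("pics/s2.png",cv2.resize(p[225:300,250:340,::-1],None,fx=8,fy=8,interpolation=2))
for v in range(244,274,2): print(v,W[v,286].round(),W[v,283].round())
```

```text
244 [ 462. -184.  131.] [ 463. -173.  124.]
246 [ 463. -183.  124.] [ 463. -173.  117.]
248 [ 463. -183.  117.] [ 463. -173.  112.]
250 [ 464. -183.  111.] [ 464. -172.  104.]
252 [ 464. -183.  105.] [ 463. -174.  100.]
254 [ 463. -183.   99.] [ 463. -173.   93.]
256 [ 462. -185.   94.] [ 462. -174.   88.]
258 [ 464. -183.   86.] [ 460. -176.   84.]
260 [ 462. -185.   82.] [ 520. -118.    4.]
262 [ 520. -129.    4.] [ 519. -119.   -2.]
264 [ 516. -133.    2.] [ 508. -130.    5.]
266 [ 509. -140.    4.] [ 505. -133.    2.]
268 [ 506. -144.    2.] [ 497. -141.    5.]
270 [ 499. -150.    4.] [ 486. -153.   13.]
272 [ 480. -168.   20.] [ 480. -158.   14.]
```

View pics/s2.png

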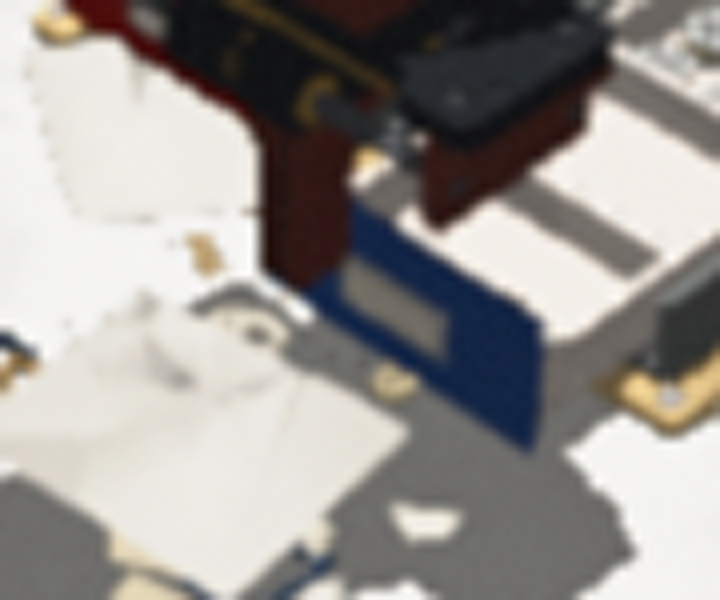

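Run:
```python
from rig import *
from h import *
print([x for x in dir(robot) if x[0]!='_'],robot.hold_point_z)
p,d=cams.read_camera("scene");m=cams.camera_model("scene");W=cloud(p,d,m['mtx'],m['world_from_camera'])
s=read_state();print(s['time'],s['ee_pos'],s['dq'].round(4))
roi=(abs(W[...,0]-470)<80)&(abs(W[...,1]+180)<120)&(W[...,2]>74)
P=W[roi]
for z in range(75,400,10):
    q=P[(P[:,2]>=z)&(P[:,2]<z+10)]
    if len(q):print(z,len(q),q.min(0).round(),q.max(0).round())
```

```text
['PlanningError', 'hold_point_z'] 18.700000000000003
3.35 [ 472.36604269 -179.30773821   48.63897837] [ 0.0006 -0.0094  0.0008 -0.0036 -0.0014 -0.0049  0.0058]
75 20 [ 462. -189.   76.] [ 486. -168.   85.]
85 38 [ 461. -189.   85.] [ 484. -170.   95.]
95 38 [ 461. -191.   95.] [ 484. -167.  104.]
105 36 [ 462. -191.  105.] [ 483. -168.  115.]
115 36 [ 459. -192.  116.] [ 484. -170.  125.]
125 43 [ 460. -193.  125.] [ 480. -164.  135.]
135 21 [ 462. -195.  135.] [ 474. -166.  144.]
145 2 [ 465. -203.  147.] [ 475. -194.  153.]
155 95 [ 440. -260.  156.] [506. -99. 165.]
165 244 [ 438. -261.  165.] [507. -98. 175.]
175 273 [ 438. -266.  175.] [507. -97. 185.]
185 180 [ 438. -268.  185.] [505. -92. 195.]
195 739 [ 437. -270.  195.] [509. -90. 205.]
205 119 [ 449. -221.  205.] [ 495. -164.  215.]
215 115 [ 448. -221.  215.] [ 497. -164.  225.]
225 67 [ 448. -222.  225.] [ 494. -165.  235.]
235 107 [ 440. -221.  235.] [ 503. -165.  245.]
245 186 [ 436. -222.  245.] [ 507. -160.  255.]
255 196 [ 435. -218.  255.] [ 502. -147.  265.]
265 45 [ 438. -214.  265.] [ 483. -166.  275.]
275 150 [ 434. -219.  275.] [ 499. -155.  285.]
285 120 [ 433. -220.  285.] [ 494. -159.  295.]
295 166 [ 432. -219.  295.] [ 497. -147.  305.]
305 136 [ 434. -218.  305.] [ 496. -160.  315.]
315 139 [ 435. -217.  315.] [ 494. -160.  325.]
325 146 [ 435. -217.  325.] [ 492. -159.  335.]
335 143 [ 434. -217.  335.] [ 499. -159.  345.]
345 151 [ 434. -217.  345.] [ 496. -160.  355.]
355 118 [ 432. -219.  355.] [ 494. -161.  365.]
365 150 [ 432. -226.  365.] [ 481. -143.  375.]
375 101 [ 424. -232.  375.] [ 483. -158.  385.]
385 152 [ 417. -235.  385.] [ 489. -199.  395.]
395 177 [ 412. -238.  395.] [ 494. -196.  405.]
```

Run:
```python
from rig import *
from h import *
C={}
for n in("top","scene"):
    p,d=cams.read_camera(n);m=cams.camera_model(n);W=cloud(p,d,m['mtx'],m['world_from_camera'])
    P=W[(abs(W[...,0]-472)<50)&(W[...,1]>-125)&(W[...,1]<-85)&(W[...,2]>90)];print(n,len(P),P.min(0).round(),P.max(0).round(),np.percentile(P[:,2],[5,50,95]).round(1))
s=read_state();print(s['time'],s['ee_pos'],s['q'].round(4))
```

```text
top 690 [ 422. -125.  170.] [501. -90. 555.] [196.9 203.3 539. ]
scene 364 [ 438. -125.  157.] [504. -88. 204.] [163.9 198.4 203. ]
3.45 [ 472.41728709 -179.35107951   48.73788368] [-0.0459  0.4184  0.3515  2.1009 -0.2322  0.6556  2.048 ]
```

Request:
{"api": "servo_tool", "payload": {"translation": [[-0.006,-0.002,0.008],[0,0,0.008],[0,0,0.003],[0,0,0],[0,0,0]], "twist": [[0,0,0],[0,0,0],[0,0,0],[0,0,0],[0,0,0]]}}

```text
time: 3.95
ee_pos: [469.2, -185.1, 28.2]
eef_rot: [0.702, 0.712, -0.0, -0.0]
force: [0.1, -0.4, 0.9]
grip_width: 0.009
```

```bash
cat > look.py <<'E'
import sys
from rig import *
from h import *
def look(name,lo=None):
    p,d=cams.read_camera("scene");m=cams.camera_model("scene");W=cloud(p,d,m['mtx'],m['world_from_camera'])
    cv2.imwrite(f"pics/{name}.png",cv2.resize(p[190:300,220:350,::-1],None,fx=6,fy=5.4,interpolation=2))
    s=read_state();e=s['ee_pos'];print(s['time'],e.round(1),s['eef_rot'].round(3),s['force'].round(1))
    h=cv2.cvtColor(p,cv2.COLOR_RGB2HSV);
    P=W[(abs(W[...,0]-e[0])<16)&(abs(W[...,1]-e[1])<18)&(W[...,2]>e[2]-15)&(W[...,2]<e[2]+95)&(h[...,2]<110)&((h[...,0]<20)|(h[...,0]>160))]
    if len(P):print("finger",len(P),np.percentile(P,[2,98],axis=0).round(1).tolist())
    for c,mm in masks(p,W).items():
        t=W[mm]
        if len(t): print(c,len(t),"x med",np.median(t[:,0]).round(1),"y",np.percentile(t[:,1],[1,99]).round(0),"ztop",np.percentile(t[:,2],99).round(1))
look(sys.argv[1])
E
python3 look.py s3
```

```text
4.0 [ 469.4 -185.1   28.3] [ 0.702  0.712 -0.    -0.   ] [-0.7  1.   0.6]
finger 206 [[459.0, -198.9, 61.0], [481.2, -176.0, 120.8]]
red 87 x med 464.2 y [-198.   30.] ztop 109.0
blue 221 x med 508.7 y [-242. -173.] ztop 71.4
```

View pics/s3.png

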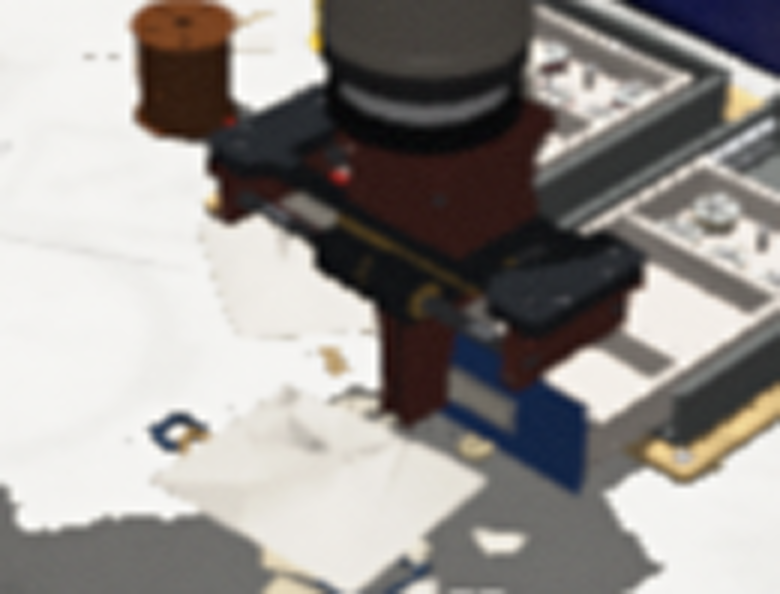

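Both cameras put the gripper about 28 mm higher than ee_pos says: the fingertip is at z≈57 in the picture and reads 28. I'll rely on the pictures and lower it a bit more, watching the force.

Request:
{"api": "servo_tool", "payload": {"translation": [[0,0,0.004],[0,0,0.004],[0,0,0.004],[0,0,0],[0,0,0]], "twist": [[0,0,0],[0,0,0],[0,0,0],[0,0,0],[0,0,0]]}}

```text
time: 4.5
ee_pos: [469.2, -185.2, 16.2]
eef_rot: [0.702, 0.712, -0.0, -0.0]
force: [0.4, 0.3, 1.0]
grip_width: 0.006
```

Request:
{"api": "servo_tool", "payload": {"translation": [[0,0.01,0],[0,0.01,0],[0,0.01,0],[0,0.01,0],[0,0,0]], "twist": [[0,0,0],[0,0,0],[0,0,0],[0,0,0],[0,0,0]]}}

```text
time: 5.0
ee_pos: [511.5, -184.4, 16.4]
eef_rot: [0.701, 0.713, 0.0, 0.001]
force: [-0.5, 0.5, 0.1]
grip_width: 0.007
```

```bash
python3 look.py s4
```

```text
5.05 [ 510.5 -184.5   16.3] [0.701 0.713 0.    0.   ] [-0.2 -0.4 -0.6]
finger 207 [[500.6, -198.0, 46.7], [524.5, -173.5, 109.0]]
red 315 x med 556.7 y [-198.   18.] ztop 103.9
blue 296 x med 526.6 y [-242. -132.] ztop 71.2
```

View pics/s4.png

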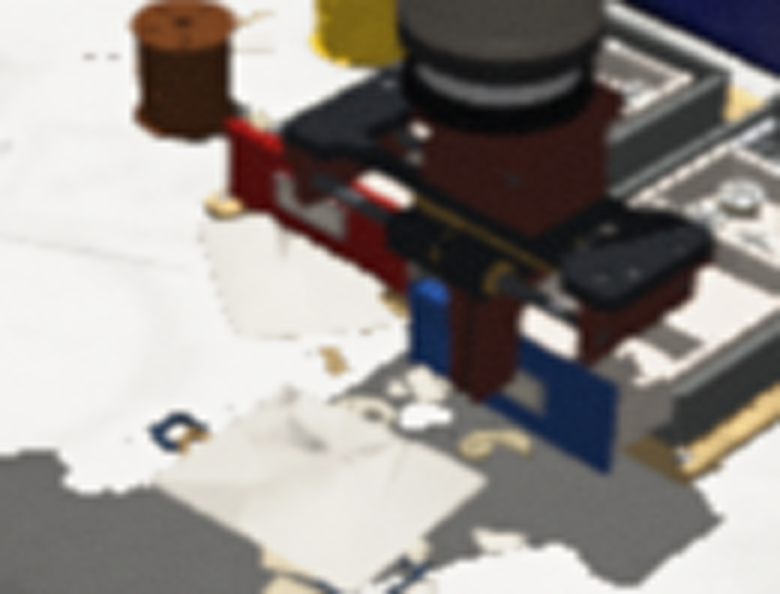

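Request:
{"api": "servo_tool", "payload": {"translation": [[0,0.008,0],[0,0.008,0],[0,0.008,0],[0,0.004,0],[0,0,0]], "twist": [[0,0,0],[0,0,0],[0,0,0],[0,0,0],[0,0,0]]}}

```text
time: 5.55
ee_pos: [538.5, -184.0, 16.4]
eef_rot: [0.702, 0.713, 0.0, 0.0]
force: [-0.8, -0.3, -0.1]
grip_width: 0.007
```

Request:
{"api": "servo_tool", "payload": {"translation": [[0,0.002,0],[0,0.002,0],[0,0.002,0]], "twist": [[0,0,0],[0,0,0],[0,0,0]]}}

```text
time: 5.85
ee_pos: [543.2, -184.0, 16.4]
eef_rot: [0.702, 0.712, 0.0, -0.0]
force: [-2.8, 0.1, 0.9]
grip_width: 0.003
```

```bash
python3 look.py s5
```

```text
5.9 [ 543.7 -184.    16.5] [0.702 0.712 0.    0.   ] [-1.5  0.6  1.5]
finger 230 [[532.3, -197.4, 3.4], [558.5, -172.8, 108.4]]
red 420 x med 557.5 y [-197.   19.] ztop 103.2
blue 297 x med 557.5 y [-242. -131.] ztop 70.7
```

Request:
{"api": "servo_tool", "payload": {"translation": [[0,0.002,0],[0,0.002,0],[0,0.001,0]], "twist": [[0,0,0],[0,0,0],[0,0,0]]}}

```text
time: 6.2
ee_pos: [545.6, -184.0, 16.0]
eef_rot: [0.702, 0.712, -0.001, -0.002]
force: [-10.7, 1.3, 6.5]
grip_width: 0.004
```

Request:
{"api": "servo_tool", "payload": {"translation": [[0,0.001,0],[0,0,0],[0,0,0]], "twist": [[0,0,0],[0,0,0],[0,0,0]]}}

```text
time: 6.5
ee_pos: [545.5, -184.0, 15.8]
eef_rot: [0.702, 0.712, -0.002, -0.003]
force: [-10.7, 0.5, 7.7]
grip_width: 0.007
```

Request:
{"api": "servo_tool", "payload": {"translation": [[0,-0.02,0],[0,-0.02,0],[0,0,-0.03],[0,0,-0.04],[0,0,-0.03]], "twist": [[0,0,0],[0,0,0],[0,0,0],[0,0,0],[0,0,0]]}}

```text
time: 7.0
ee_pos: [510.2, -184.9, 118.4]
eef_rot: [0.702, 0.712, 0.001, 0.001]
force: [0.4, 0.7, 0.2]
grip_width: 0.008
```

```bash
python3 look.py s6
```

```text
7.05 [ 513.1 -185.9  122.8] [0.702 0.712 0.003 0.004] [ 1.2 -1.   2.1]
finger 269 [[499.0, -199.5, 150.9], [522.4, -173.8, 215.4]]
red 330 x med 557.8 y [-93.  19.] ztop 71.4
blue 398 x med 560.0 y [-241. -131.] ztop 71.7
```

View pics/s6.png

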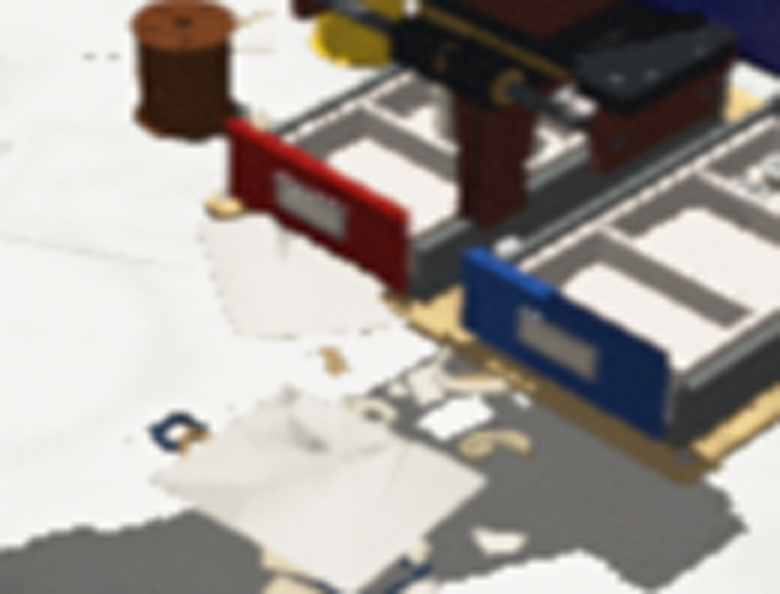

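Request:
{"api": "servo_tool", "payload": {"translation": [[0.037,0.0235,0],[0.037,0.0235,0],[0.037,0.0235,0],[0.037,0.0235,0],[0,0,0]], "twist": [[0,0,0],[0,0,0],[0,0,0],[0,0,0],[0,0,0]]}}

```text
time: 7.55
ee_pos: [604.6, -26.9, 116.1]
eef_rot: [0.698, 0.716, 0.002, -0.0]
force: [-0.4, -0.6, -0.6]
grip_width: 0.004
```

Request:
{"api": "servo_tool", "payload": {"translation": [[0,0,0.015],[0,0,0.015],[0,0,0.015],[0,0,0],[0,0,0]], "twist": [[0,0,0],[0,0,0],[0,0,0],[0,0,0],[0,0,0]]}}

```text
time: 8.05
ee_pos: [600.3, -36.1, 70.6]
eef_rot: [0.702, 0.712, -0.001, -0.0]
force: [0.3, -0.3, 0.0]
grip_width: 0.002
```

```bash
python3 look.py s7
```

```text
8.1 [601.  -35.9  71.3] [ 0.702  0.712 -0.     0.   ] [-0.9 -0.8 -0.1]
finger 203 [[588.9, -50.3, 103.2], [612.0, -26.5, 164.0]]
red 337 x med 557.6 y [-93.  18.] ztop 95.9
blue 402 x med 559.9 y [-241. -130.] ztop 72.0
```

View pics/s7.png

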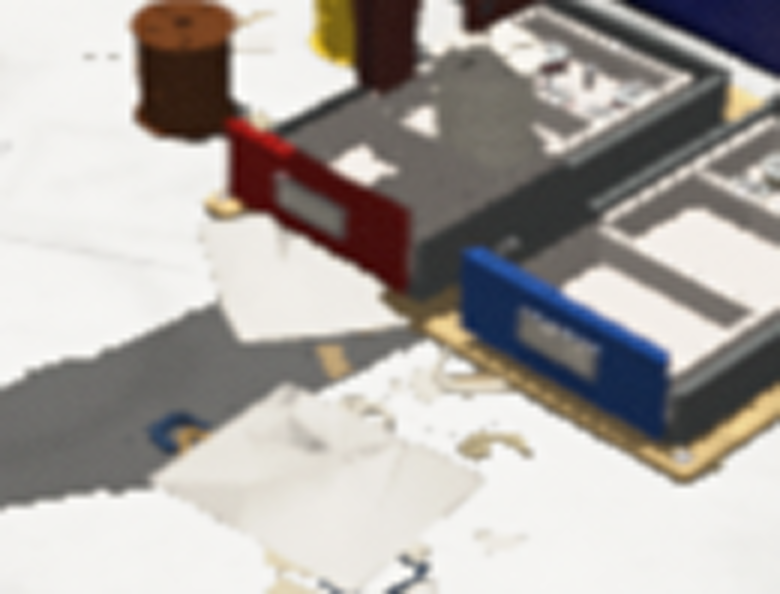

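Request:
{"api": "servo_tool", "payload": {"translation": [[0,0,0.015],[0,0,0.015],[0,0,0.015],[0,0,0.005],[0,0,0]], "twist": [[0,0,0],[0,0,0],[0,0,0],[0,0,0],[0,0,0]]}}

```text
time: 8.6
ee_pos: [600.0, -35.1, 19.9]
eef_rot: [0.702, 0.713, -0.001, -0.001]
force: [0.2, 0.3, 0.3]
grip_width: 0.003
```

```bash
python3 look.py s8
```

```text
8.65 [600.7 -35.3  20.7] [ 0.702  0.712 -0.    -0.   ] [0.  0.  1.1]
finger 208 [[588.8, -49.7, 22.0], [614.5, -24.1, 113.9]]
red 422 x med 558.4 y [-93.  19.] ztop 108.3
blue 407 x med 560.1 y [-240. -130.] ztop 71.7
```

View pics/s8.png

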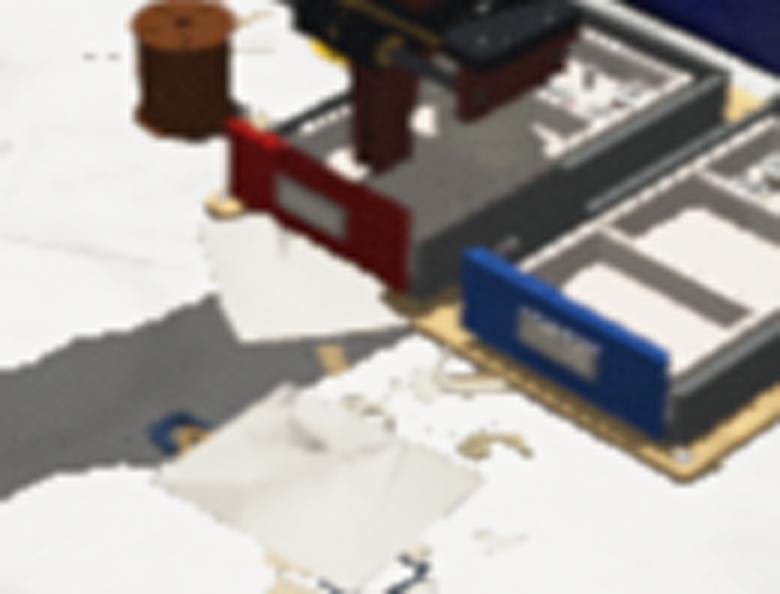

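Request:
{"api": "servo_tool", "payload": {"translation": [[0,0,0.007],[0,-0.008,0],[0,-0.006,0],[0,-0.006,0],[0,-0.004,0]], "twist": [[0,0,0],[0,0,0],[0,0,0],[0,0,0],[0,0,0]]}}

```text
time: 9.15
ee_pos: [576.3, -35.6, 14.6]
eef_rot: [0.702, 0.712, 0.0, -0.0]
force: [0.4, -0.7, 1.1]
grip_width: 0.002
```

Request:
{"api": "servo_tool", "payload": {"translation": [[0,-0.008,0],[0,-0.008,0],[0,-0.008,0],[0,0,0]], "twist": [[0,0,0],[0,0,0],[0,0,0],[0,0,0]]}}

```text
time: 9.55
ee_pos: [551.5, -35.9, 14.3]
eef_rot: [0.702, 0.712, -0.0, -0.001]
force: [0.2, 0.2, 0.2]
grip_width: 0.006
```

```bash
python3 look.py s9
```

```text
9.6 [551.9 -35.9  14.3] [ 0.702  0.712 -0.    -0.001] [0.4 0.1 0.9]
finger 164 [[536.8, -50.8, 54.7], [563.6, -23.0, 107.8]]
red 392 x med 534.5 y [-92.  17.] ztop 104.6
blue 406 x med 559.8 y [-241. -130.] ztop 71.9
```

View pics/s9.png

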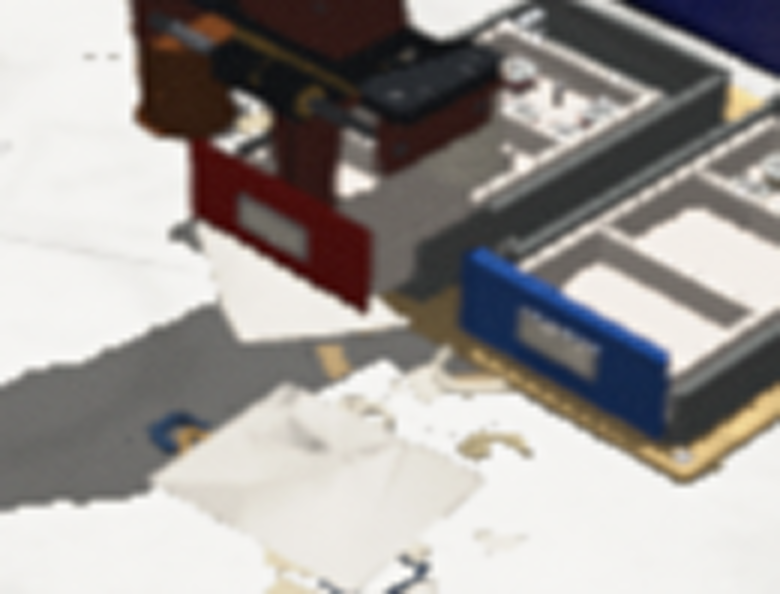

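The red tray is out by about 23 mm and the blue one is still home. I'll keep pulling slowly: about 66 mm is left, with the fingertip ending near x≈486.

Request:
{"api": "servo_tool", "payload": {"translation": [[0,-0.008,0],[0,-0.008,0],[0,-0.008,0],[0,-0.008,0],[0,-0.008,0]], "twist": [[0,0,0],[0,0,0],[0,0,0],[0,0,0],[0,0,0]]}}

```text
time: 10.1
ee_pos: [512.5, -36.4, 14.4]
eef_rot: [0.702, 0.712, 0.0, 0.0]
force: [2.5, 1.0, 2.5]
grip_width: 0.006
```

Request:
{"api": "servo_tool", "payload": {"translation": [[0,-0.007,0],[0,-0.005,0],[0,-0.004,0],[0,-0.003,0],[0,-0.002,0]], "twist": [[0,0,0],[0,0,0],[0,0,0],[0,0,0],[0,0,0]]}}

```text
time: 10.6
ee_pos: [491.8, -36.8, 14.3]
eef_rot: [0.702, 0.712, -0.0, -0.0]
force: [1.5, 1.0, -0.4]
grip_width: 0.003
```

```bash
python3 look.py s10
```

```text
10.65 [491.5 -36.9  14.2] [ 0.702  0.712 -0.    -0.   ] [0.2 0.2 1.5]
finger 196 [[475.8, -52.9, 0.8], [503.8, -22.9, 105.8]]
red 417 x med 475.0 y [-94.  14.] ztop 102.9
blue 397 x med 560.1 y [-241. -130.] ztop 71.3
```

Request:
{"api": "servo_tool", "payload": {"translation": [[0,-0.003,0],[0,-0.002,0],[0,-0.002,0],[0,0,0]], "twist": [[0,0,0],[0,0,0],[0,0,0],[0,0,0]]}}

```text
time: 11.05
ee_pos: [485.1, -37.0, 14.3]
eef_rot: [0.702, 0.712, 0.0, 0.0]
force: [2.3, -0.7, -1.3]
grip_width: 0.005
```

Request:
{"api": "servo_tool", "payload": {"translation": [[0,-0.002,0],[0,-0.001,0],[0,0,0]], "twist": [[0,0,0],[0,0,0],[0,0,0]]}}

```text
time: 11.35
ee_pos: [485.3, -37.0, 14.8]
eef_rot: [0.702, 0.713, 0.002, 0.002]
force: [8.2, 0.1, -6.1]
grip_width: 0.003
```

Request:
{"api": "servo_tool", "payload": {"translation": [[0,0.01,0],[0,0.011,0],[0,0,0],[0,0,-0.03],[0,0,-0.04]], "twist": [[0,0,0],[0,0,0],[0,0,0],[0,0,0],[0,0,0]]}}

```text
time: 11.85
ee_pos: [500.6, -36.8, 83.3]
eef_rot: [0.702, 0.712, -0.002, -0.002]
force: [0.9, -0.1, 0.8]
grip_width: 0.006
```

Request:
{"api": "servo_tool", "payload": {"translation": [[0,0,-0.04],[0,0,-0.04],[0,0,-0.04],[0,0,0],[0,0,0]], "twist": [[0,0,0],[0,0,0],[0,0,0],[0,0,0],[0,0,0]]}}

```text
time: 12.35
ee_pos: [502.9, -36.6, 204.6]
eef_rot: [0.702, 0.712, 0.0, 0.0]
force: [0.1, 0.7, -0.5]
grip_width: 0.003
```

```bash
python3 look.py s11
python3 - <<'E'
from rig import *
from h import *
f=np.load("top0.npz");p,d=cams.read_camera("top");W=cloud(p,d,f['K'],f['T']);W0=cloud(f['p'],f['d'],f['K'],f['T'])
cv2.imwrite("pics/t11.png",p[:,:,::-1])
m=(W[...,2]>78)&(W[...,2]<92)&(W[...,0]>480)&(W[...,0]<720)&(W[...,1]<20)&(W[...,1]>-100);print("spool top",m.sum(),W[m].mean(0).round(1))
for n,(u,v,r) in dict(linen=(157,211,16),thimble=(317,207,6),wax=(160,267,10),mug=(430,204,24)).items():
    a=cv2.absdiff(p[v-r:v+r,u-r:u+r],f['p'][v-r:v+r,u-r:u+r]);print(n,a.mean().round(1))
E
```

```text
12.4 [502.2 -36.6 203.6] [ 0.702  0.712 -0.    -0.001] [-1.  -0.1 -1.3]
finger 245 [[492.1, -50.7, 240.2], [513.3, -26.4, 297.7]]
red 334 x med 467.8 y [-93.  16.] ztop 70.9
blue 402 x med 559.9 y [-241. -130.] ztop 71.7
spool top 0 [nan nan nan]
linen 5.1
thimble 25.2
wax 5.0
mug 4.8<stdin>:5: RuntimeWarning: Mean of empty slice.
  ret = um.true_divide(
```

View pics/s11.png

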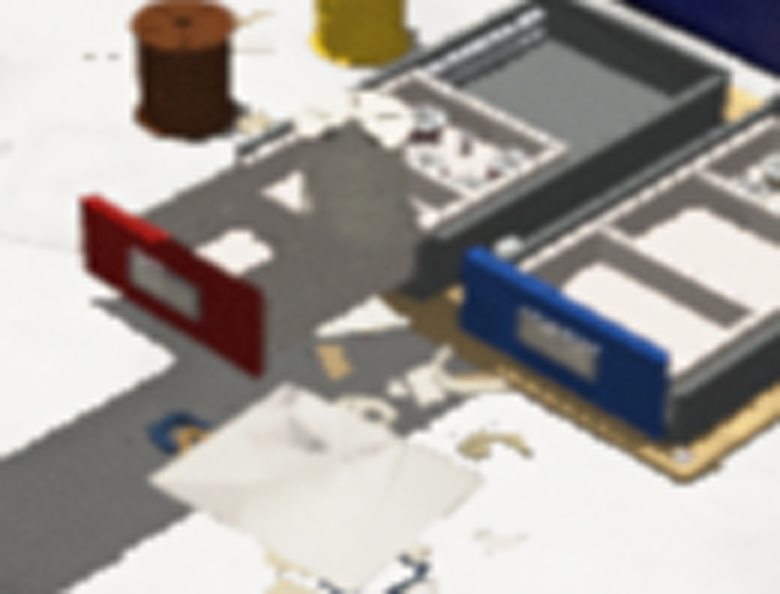

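View pics/t11.png

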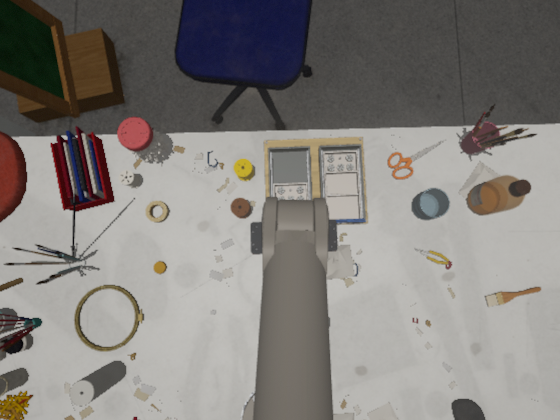

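The pictures show red moved 557.8 → 467.8 mm (90 mm) and blue home at 559.9. The spool is upright, and the thimble still shows at crop (508,243). The arm is clear of everything.

```bash
python3 -c "
from rig import *
print(workorder.job_done())"
```

```text
the job is handed in; nothing more can be done
None
```

I pushed the blue tray home with closed fingertips until it met its stop at about 11 N. Then I hooked behind the red lip and drew that tray out to its stop at about 8 N. I backed off, lifted clear and handed the job in at about 12.4 s. No verdict is reported.

**What the last checks showed:**
- **Trays:** the red front moved from x = 557.8 to 467.8 mm, which is 90 mm. The blue front is at 559.9 mm, within 1 mm of the home position worked out from the red tray.
- **Spool:** it looks upright in the scene picture. I could not confirm this from above because the arm hid it.
- **Linen roll, beeswax and mug:** the top view is unchanged around all three.
- **Thimble:** the arm covered it in the top view, so that comparison failed (difference of 25). In the scene picture it is still in the same place in the gap.

**One disagreement:** both cameras showed the gripper 28 to 35 mm higher than the reported TCP height. I set the finger heights from the pictures instead. When the reported height dropped below the well floor without any contact, that supported the camera reading.

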